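# Load the tape stand and snap its cap on

## Robot

A 7-joint arm with a two-finger parallel gripper is mounted at the origin on the work surface. World frame = base frame: x ahead of the robot, y to its left, z up, the work surface at z = 0. Lengths are in m, angles in rad, forces in N, time in s.
With the tool pointing down it reaches from about 0.425 to 0.825 m from the base axis. Payload 3.6 kg.
Tool frame: the origin (TCP) lies midway between the tips of the shut fingers; the grasp point (between the pads) lies 19 mm behind it; x points along the fingers, y is the direction in which the jaws open and shut, and the axes are right-handed (so a half turn about x gives the same grasp; the last joint's range is limited). The gripper opens to 85 mm and grips with 20 to 120 N. Pads are 22 mm wide; open, the fingers measure 114 mm over their backs; the gripper's body (76 mm by 85 mm) begins 54 mm behind the grasp point. The pads swing forward as they close: fully open they stand 13 mm farther back than shut.
Start: joints at [-1.22, 0.615, -0.013, 1.423, 0.008, 1.103, -0.04], TCP at [0.239, 0.604, 0.231] pointing down, gripper open.
Joint ranges: [-3.12, 3.12], [-0.3, 2.06], [-1.34, 1.32], [0.26, 2.42], [-1.36, 4.5], [0.01, 1.98], [-2.84, 2.84]. Speed limits (rad/s): [2.79, 2.79, 3.14, 3.14, 3.14, 3.14, 3.14].

## Interface

Orientations are given as [roll, pitch, yaw] about the fixed x, y, z axes, in that order (R = Rz(yaw) Ry(pitch) Rx(roll)).
In Python, from bench import ctrl gives the robot as it stands.
- The arm moves only by the tool jog_arm, never from a script. Its arguments are lists of equal length, an entry for each row: "delta_pos": the shift along the tool's x, y, z in cm, a list of three; "delta_rot": the turn, a rotation vector about the tool's x, y, z in degrees, a list of three. In form: {"delta_pos": [[dx, dy, dz], ...], "delta_rot": [[rx, ry, rz], ...]}. A call has 1 to 20 rows; each row is the pose to reach, as a shift and turn from the pose commanded when the call began, along the tool's axes at that moment; what a row does not reach only later rows make up. A row lasts 1/10 s, in which the tool goes at most 50 mm and 8.59 degrees, less where a joint would pass 70% of its speed; a pose out of reach is approached as far as the arm can. A call with a gripper value outside its range is refused whole. "fingers" is the opening in per cent of the stroke, from 0 (shut) to 100 (fully open), set as the call begins (left out, the last holds). The fingers move at their own pace and stop on an object; "newtons" is the grip in N (left out, the last holds). Time passes only in rows, so rows that repeat a pose let the fingers close. It gives the time, the measured TCP pose, the force and the opening at its end, in the units of the state.
- ctrl.observe(): the state, without advancing time (a new reading comes with each control period).
- ctrl.read_camera(name): name is "side" or "top"; returns a dict with "image" (384x512x3 uint8, blue, green, red), "range_z" (384x512 float32, m along the optical axis (not along the pixel's ray), 0 where there is no reading), "fx", "fy", "cx", "cy" (pixels), "k1" (the pictures are not rectified: a ray, as slopes to the right and down, at radius r is drawn at 1 + k1 r^2 times it, then the intrinsics apply), "rvec" (rotation vector, rad) and "tvec" (3), from world to camera coordinates, as OpenCV has them. Camera axes: x right, y down, z forward; pixel columns grow to the right and rows downward; lengths in m; the calibration is good to about 2 mm. A picture is of the moment at which its call begins.
- ctrl.job_done(): hands the job in, once; it reports no verdict.
Trained networks look in a picture, given as the dict that the camera call returned (one of the last four; its "shot" number tells which), for a name from the list of things; names that differ only in an ending like _2 or _b are one class to them, and where a whole thing is asked for, a point or a joint stands for the part that bears it (a point fixed in the world has none). Each returns a list of dicts, best first, with "confidence" (0 to 1); they miss things now and then, are a little off and sometimes report something else, mostly with a low value. They report only what shows in the picture. A call takes as long as a camera call. They do not tell look-alikes from the thing itself.
- ctrl.outline_of(picture, target): "region" (384x512 bool, what is visible of it) and "at" ([column, row] in pixels, amid what is visible of it).
The state is a dict: "time_s": time; "q": joint angles; "joint_velocities": joint speeds; "effort": joint torques, N m; "ee_pos": TCP position; "ee_rot": TCP orientation; "ft_force": force on the tool from outside, world axes, zero at the start; "wrist_torque": the same for the moment, N m; "grip_width": finger opening in m.
Only numpy, scipy, OpenCV 4.12 (cv2) and the standard library are available. Lean on these libraries where they do the work, as an engineer would, in place of code of your own. Each camera call takes 0.05 s, during which the arm holds its last target.

## Task

Load the desk tape stand: put the wide paper-tape reel flat on the plate over the post, then the small reel flat on top of it, then set the black cap on the stud with its flange down and press straight down through the click until it is fully home on the shoulder. Finish while still pressing the cap down firmly with the gripper: do not let go or back off at the end. Leave the other things on the desk where they are.

Things in the scene. Friction and masses are not known exactly. Their poses are not given: they have to be found in the camera images.
- stand: the tape stand, fixed to the desk: a dark round steel plate, 110 mm across and 10 mm thick, with an upright post (collar below, stud on top) in its middle. Origin: centre of the plate's underside, on the desk; z up along the post.
- stud_tip (a point): tip of the steel stud that rises from the shoulder on the post's axis, 62 mm above the desk. The stud is 14 mm across, tapering to 9 mm at the tip; four small sprung steel balls stick out around it to 23 mm across, their middles 55.5 mm above the desk, and give way inwards.
- plate_top (a point): centre of the plate's upper face, where the wide reel lies: 10 mm above the desk
- collar: the aluminium collar, part of the stand: 25 mm across, from the plate's upper face up 38 mm, its top edge bevelled to 23 mm across. Origin: its foot, 10 mm above the desk, on the post's axis.
- shoulder (a point): centre of the collar's flat top, 48 mm above the desk: seat of the cap, 4 mm above the stacked reels. The cap's underside meets the balls about 10.5 mm above this; the push peaks at 8 to 18 N by about 9.5 mm, falls to a few N (the click) by 7 mm, stays low, and below 3 mm the balls draw the cap down; then it stops hard here. Hold it with 10 to 25 N.
- wide_reel: loose reel of white paper tape, a flat ring 66 mm across, 20 mm high, with a 32 mm bore, lying flat on the desk, about 70 g. Origin: centre of its underside; z up along the bore. It goes on first; its underside is then 10 mm above the desk.
- small_reel: loose reel of white paper tape, a flat ring 50 mm across, 14 mm high, with a 32 mm bore, lying flat on the desk, about 40 g. Origin: centre of its underside; z up along the bore. It goes on second; its underside is then 30 mm above the desk.
- cap: loose black plastic snap cap, 28 mm high, about 60 g, standing flange down: flange 56 mm across, 4 mm thick, above it a round body 34 mm across, and from 16 mm up to the flat top at 28 mm a round grip 36 mm across. Open below: a 20 mm hole through the flange, then a 26 mm wide hollow up to 16 mm. Origin: centre of its underside; z up.
- eraser: white eraser 45 x 18 x 12 mm, not to be moved. Origin: centre of its underside
- sharpener: small metal pencil sharpener 26 x 16 x 13 mm, not to be moved. Origin: centre of its underside
- stapler: stapler 130 x 34 mm, 50 mm high, not to be moved. Origin: centre of its underside
- mug: white mug 80 mm across, 92 mm high, not to be moved. Origin: centre of its underside
- parcel_tape: big roll of brown parcel tape lying flat, 104 mm across, 48 mm high, not to be moved and not for this stand. Origin: centre of its underside
- calculator: desk calculator 150 x 80 x 15 mm, not to be moved. Origin: centre of its underside
Not all that is in view belongs to the job. Leave any blue or orange look-alike of the wide_reel alone.

How it is judged:
On the way, in this order (a step that is already met when the one before it is completed fails the run):
1. the wide reel lies flat on the plate over the post, let go (z of wide_reel in the frame of stand between 0.0075 and 0.0125 m and horizontal distance between wide_reel and stand below 0.006 m and angle between wide_reel's own z axis and vertical below 0.08 rad and contact force between the fingers and wide_reel below 0.1 N), for 0.2 s.
2. the small reel lies flat on the wide reel over the post, let go (z of wide_reel in the frame of stand between 0.0075 and 0.0125 m and horizontal distance between each of wide_reel, small_reel and stand below 0.006 m and angle between each of wide_reel, small_reel's own z axis and vertical below 0.08 rad and z of small_reel in the frame of stand between 0.0275 and 0.0325 m and contact force between the fingers and small_reel below 0.1 N), for 0.2 s.
3. the cap has clicked past the balls and sits home on the shoulder (z of cap in the frame of shoulder between -0.002 and 0.0018 m and horizontal distance between cap and shoulder below 0.004 m and angle between cap's own z axis and vertical below 0.07 rad), for 0.2 s.
At the end, for the whole second after the job is handed in: Reels flat on the plate, small on wide, each within 6 mm of the post axis, 2.5 mm of its height, untouched; cap underside within 1.8 mm of the shoulder, 4 mm of the axis, upright within 0.07 rad; fingers still pressing it, over 4 N between cap and collar, through the last second (all of step 2 and all of step 3 and contact force between the fingers and wide_reel below 0.1 N and contact force between cap and collar above 4 N and contact force between the fingers and cap above 4 N); the arm keeps its last pose, push and grip.
It fails at once if another thing on the desk is shifted by more than 30 mm (distance of any of eraser, sharpener, stapler, mug, parcel_tape, calculator from where it was at the start of the episode above 0.03 m).
It also fails if it takes over 61 s, if anything falls off the work surface, if the arm or the gripper's body presses on something with over 40 N, if the wrist force passes 120 N, or if a joint passes its speed limit or range.

## Working session

There is one attempt and no reset: what is moved stays moved. The work goes in short steps, Python scripts to look and compute and a tool call to move; the robot and the scene stay as the last step left them, time stands still between calls to the robot, and variables do not carry over. Pictures are saved under pics/ and viewed, and the job is handed in when it is done.

Besides the shell and the picture viewer there is one more tool, called after "Call:" as name(argument=value, ...) on one line, values as JSON. jog_arm: Moves the arm, as the interface text tells. Its arguments: {"type":"object","properties":{"delta_pos":{"type":"array"},"delta_rot":{"type":"array"},"fingers":{"type":"number"},"newtons":{"type":"number"}},"required":["delta_pos","delta_rot"]}

```bash
ls; mkdir -p pics; cat > h.py <<'E'
import numpy as np, cv2, pickle
from bench import ctrl
def shot(name,fn):
    p=ctrl.read_camera(name); cv2.imwrite(f'pics/{fn}.png',p['image']); return p
def world(p,u,v,z=None):
    """pixels -> world with depth"""
    u=np.atleast_1d(u);v=np.atleast_1d(v)
    K=np.array([[p['fx'],0,p['cx']],[0,p['fy'],p['cy']],[0,0,1.]])
    pts=np.stack([u,v],1).astype(float)[:,None]
    n=cv2.undistortPoints(pts,K,np.array([p['k1'],0,0,0,0.]))[:,0] if True else 0
    R=cv2.Rodrigues(np.array(p['rvec'],float))[0];t=np.array(p['tvec'],float).ravel()
    ray=np.c_[n,np.ones(len(n))]
    c=-R.T@t
    if z is None:
        d=p['range_z'][v.astype(int),u.astype(int)]
        X=(ray*d[:,None]-t)@R
        X[d<=0]=np.nan
        return X
    rw=ray@R
    s=(z-c[2])/rw[:,2]
    return c+rw*s[:,None]
E
python3 - <<'E'
from h import *
s=ctrl.observe();print({k:np.round(v,3) for k,v in s.items()})
a=shot('top','top0');b=shot('side','side0')
for p in (a,b):
  print({k:(np.round(v,4) if k not in('image','range_z') else v.shape) for k,v in p.items()})
for p,nm in((a,'top'),):
  for t in ['stand','wide_reel','small_reel','cap']:
    for d in ctrl.outline_of(p,t):
      r=d['region'];v,u=np.nonzero(r);X=world(p,u,v)
      print(nm,t,round(d['confidence'],2),np.round(d['at']),r.sum(),np.round(np.nanmedian(X,0),3),np.round(np.nanpercentile(X,95,0),3),np.round(np.nanpercentile(X,5,0),3))
E
```

```text
pics
{'time_s': np.float64(0.0), 'q': array([-1.221,  0.616, -0.013,  1.425,  0.008,  1.103, -0.04 ]), 'joint_velocities': array([ 0.   ,  0.002, -0.001, -0.001, -0.   ,  0.   , -0.001]), 'effort': array([-1.0000e-03, -4.6922e+01,  2.5900e-01, -1.7104e+01,  1.0000e-02,
        1.0000e-02, -0.0000e+00]), 'ee_pos': array([0.239, 0.604, 0.23 ]), 'ee_rot': array([-1.553,  1.568, -1.93 ]), 'ft_force': array([0.759, 0.588, 0.469]), 'wrist_torque': array([ 0.033, -0.02 , -0.01 ]), 'grip_width': np.float64(0.085)}
{'image': (384, 512, 3), 'range_z': (384, 512), 'fx': np.float64(383.7543), 'fy': np.float64(383.7543), 'cx': np.float64(258.109), 'cy': np.float64(191.9495), 'k1': np.float64(0.0216), 'rvec': array([ 2.2215, -2.1709,  0.0967]), 'tvec': array([0.0263, 0.4909, 1.1344]), 'shot': np.int64(1)}
{'image': (384, 512, 3), 'range_z': (384, 512), 'fx': np.float64(475.2974), 'fy': np.float64(475.2974), 'cx': np.float64(256.8014), 'cy': np.float64(191.2862), 'k1': np.float64(0.0098), 'rvec': array([ 2.2082, -0.5586,  0.2679]), 'tvec': array([-0.417 ,  0.2386,  1.174 ]), 'shot': np.int64(2)}
top stand 0.68 [275. 138.] 1000 [ 0.651 -0.003  0.01 ] [0.697 0.041 0.046] [ 0.609 -0.047  0.006]
top wide_reel 0.85 [327. 223.] 314 [ 0.4   -0.176  0.019] [ 0.426 -0.149  0.023] [ 0.373 -0.206  0.007]
top wide_reel 0.78 [311. 144.] 312 [ 0.616 -0.126  0.019] [ 0.642 -0.098  0.023] [ 0.588 -0.155  0.005]
top wide_reel 0.74 [365. 200.] 325 [ 0.473 -0.278  0.019] [ 0.5   -0.25   0.023] [ 0.446 -0.303  0.002]
top small_reel 0.51 [298. 202.] 115 [ 0.45  -0.071  0.014] [ 0.469 -0.05   0.018] [ 0.428 -0.089  0.01 ]
top cap 0.74 [171. 190.] 244 [0.486 0.295 0.023] [0.509 0.317 0.031] [0.467 0.276 0.001]
top cap 0.73 [271. 139.] 39 [ 0.646 -0.001  0.042] [0.651 0.008 0.058] [ 0.642 -0.012  0.015]
```

```bash
python3 - <<'E'
import cv2
a=cv2.imread('pics/top0.png');cv2.imwrite('pics/top0b.png',cv2.resize(a[90:290,110:410],None,fx=2.6,fy=2.6,interpolation=cv2.INTER_CUBIC))
E
```

```text
(no output)
```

View pics/top0b.png

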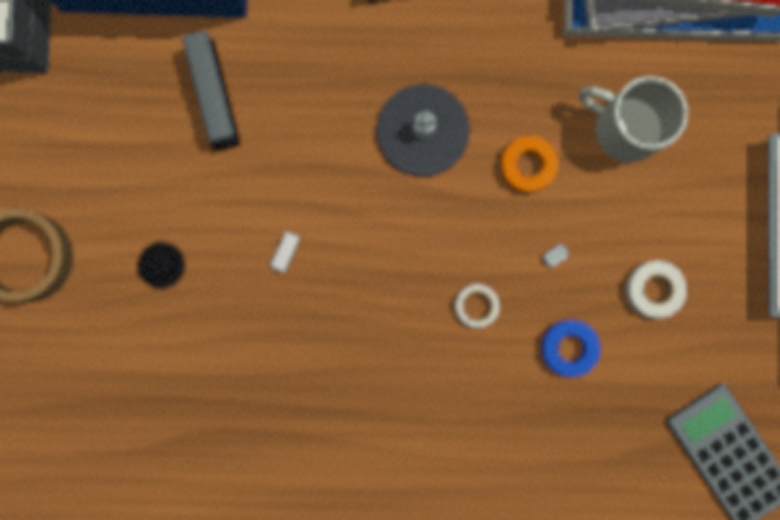

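View pics/side0.png

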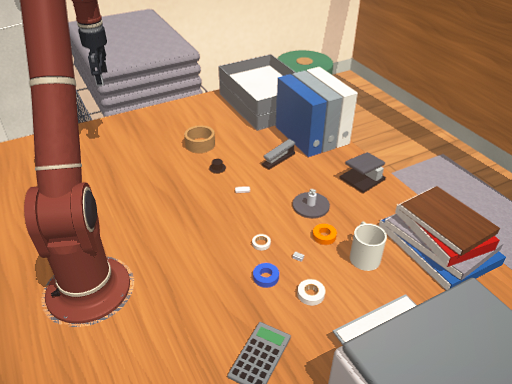

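View pics/top0.png

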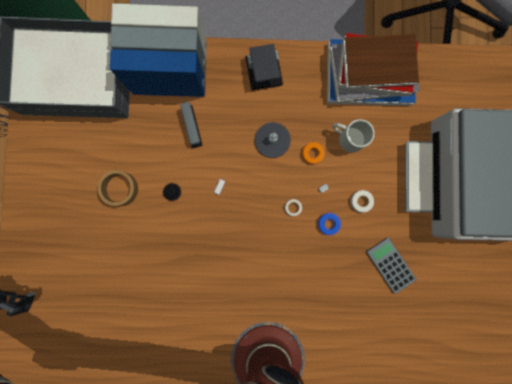

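The white wide reel is at top (362,201), with the small reel at (293,207), the cap at (172,191) and the stand at (272,140). The blue and orange rings are decoys. Next I'll refine positions by silhouette fit in both cameras.

```bash
cat >> h.py <<'E'
from scipy.optimize import least_squares
from scipy.spatial.transform import Rotation as Ro
def proj(p,X):
    K=np.array([[p['fx'],0,p['cx']],[0,p['fy'],p['cy']],[0,0,1.]])
    return cv2.projectPoints(np.asarray(X,float),np.array(p['rvec'],float),np.array(p['tvec'],float),K,np.array([p['k1'],0,0,0,0.]))[0][:,0]
M={'stand':[(.055,0),(.055,.01),(.0115,.048),(.007,.057),(.0045,.062)],'wide_reel':[(.033,0),(.033,.02)],'small_reel':[(.025,0),(.025,.014)],'cap':[(.028,0),(.028,.004),(.018,.016),(.018,.028)]}
th=np.linspace(0,2*np.pi,60,endpoint=False)
def model(nm,x,y,z0=0):
    return np.concatenate([np.c_[x+r*np.cos(th),y+r*np.sin(th),np.full(60,z0+z)] for r,z in M[nm]])
def cen(pts):
    h=cv2.convexHull(pts.astype(np.float32));m=cv2.moments(h);return np.array([m['m10'],m['m01']])/m['m00'],m['m00']
def regc(r):
    v,u=np.nonzero(r);c=np.concatenate([np.c_[u+a,v+b] for a in(-.5,.5) for b in(-.5,.5)]);return cen(c)
def fit(p,nm,r,x0,z0=0):
    c,a=regc(r)
    s=least_squares(lambda q:cen(proj(p,model(nm,q[0],q[1],z0)))[0]-c,x0,x_scale=.01,diff_step=1e-3)
    return s.x,a,cen(proj(p,model(nm,*s.x,z0)))[1]
def tool(s=None):
    s=s or ctrl.observe();return np.array(s['ee_pos']),Ro.from_euler('xyz',s['ee_rot']).as_matrix()
E
python3 - <<'E'
from h import *
G={'stand':(.65,0),'wide_reel':(.473,-.278),'small_reel':(.45,-.071),'cap':(.486,.295)}
for cam in('top','side'):
  p=ctrl.read_camera(cam)
  for t,g in G.items():
    for d in ctrl.outline_of(p,t):
      x,a,b=fit(p,t,d['region'],g)
      print(cam,t,round(d['confidence'],2),np.round(d['at']),np.round(x,4),round(a),round(b))
P,R=tool();print(P,R.round(3))
E
```

```text
top stand 0.65 [275. 138.] [ 0.6537 -0.0039] 1006 1028
top wide_reel 0.84 [312. 146.] [ 0.6149 -0.1276] 402 399
top wide_reel 0.71 [368. 198.] [ 0.4723 -0.2778] 408 415
top wide_reel 0.55 [334. 224.] [ 0.4009 -0.1792] 456 409
top cap 0.55 [173. 191.] [0.4878 0.2976] 272 276
side stand 0.59 [311. 205.] [ 0.652  -0.0051] 874 835
side stand 0.4 [311. 290.] [ 0.4769 -0.2717] 606 1389
side wide_reel 0.86 [322. 233.] [ 0.6141 -0.1293] 486 447
side wide_reel 0.73 [269. 277.] [ 0.4025 -0.1791] 512 556
side wide_reel 0.59 [315. 288.] [ 0.4721 -0.2777] 606 610
side small_reel 0.51 [263. 244.] [ 0.4476 -0.0713] 243 260
side small_reel 0.33 [364. 247.] [ 0.6917 -0.2199] 1413 269
side cap 0.5 [218. 168.] [0.4876 0.2981] 186 204
[0.23912807 0.60439441 0.23135593] [[-0.     0.368  0.93 ]
 [ 0.     0.93  -0.368]
 [-1.     0.    -0.   ]]
```

```bash
cat >> h.py <<'E'
def go(*ts):
    s=ctrl.observe();P,R=tool(s)
    print(round(float(s['time_s']),2),P.round(4),R[:,1].round(3),R[2].round(3),np.round(s['ft_force'],1),round(float(s['grip_width']),4))
    for t in ts: print(t,'->',np.round(R.T@(np.array(t)-P)*100,2))
E
python3 - <<'E'
from h import *
go((.53,.2,.2),(.4722,-.2778,.1))
E
```

```text
0.8 [0.2391 0.6044 0.2314] [0.368 0.93  0.   ] [-1.  0. -0.] [-0.6  0.   0.2] 0.0854
(0.53, 0.2, 0.2) -> [  3.13 -26.9   41.93]
(0.4722, -0.2778, 0.1) -> [ 13.13 -73.46  54.13]
```

Call:
jog_arm(delta_pos=[[3.1,-26.9,41.9],[3.1,-26.9,41.9],[3.1,-26.9,41.9],[3.1,-26.9,41.9],[3.1,-26.9,41.9],[3.1,-26.9,41.9],[3.1,-26.9,41.9],[3.1,-26.9,41.9],[3.1,-26.9,41.9],[3.1,-26.9,41.9],[13.1,-73.5,54.1],[13.1,-73.5,54.1],[13.1,-73.5,54.1],[13.1,-73.5,54.1],[13.1,-73.5,54.1],[13.1,-73.5,54.1],[13.1,-73.5,54.1],[13.1,-73.5,54.1],[13.1,-73.5,54.1],[13.1,-73.5,54.1]], delta_rot=[[0,0,0],[0,0,0],[0,0,0],[0,0,0],[0,0,0],[0,0,0],[0,0,0],[0,0,0],[0,0,0],[0,0,0],[0,0,0],[0,0,0],[0,0,0],[0,0,0],[0,0,0],[0,0,0],[0,0,0],[0,0,0],[0,0,0],[0,0,0]], fingers=100)

```text
time_s: 2.8
ee_pos: [0.471, -0.2815, 0.1001]
ee_rot: [-0.99, 1.57, -1.369]
ft_force: [0.5, 0.1, -0.3]
grip_width: 0.0853
```

```bash
python3 - <<'E'
from h import *
go((.4722,-.2778,.1),(.4722,-.2778,.0))
a=shot('side','s1');b=shot('top','t1')
cv2.imwrite('pics/s1b.png',np.hstack([cv2.resize(a['image'][180:340,220:400],None,fx=2.2,fy=2.2),cv2.resize(b['image'][140:300,290:470],None,fx=2.2,fy=2.2)]))
E
```

```text
2.8 [ 0.471  -0.2815  0.1001] [ 0.37   0.929 -0.001] [-1.    -0.001  0.001] [ 0.5  0.1 -0.3] 0.0853
(0.4722, -0.2778, 0.1) -> [ 0.    0.38 -0.03]
(0.4722, -0.2778, 0.0) -> [10.    0.39 -0.04]
```

View pics/s1b.png

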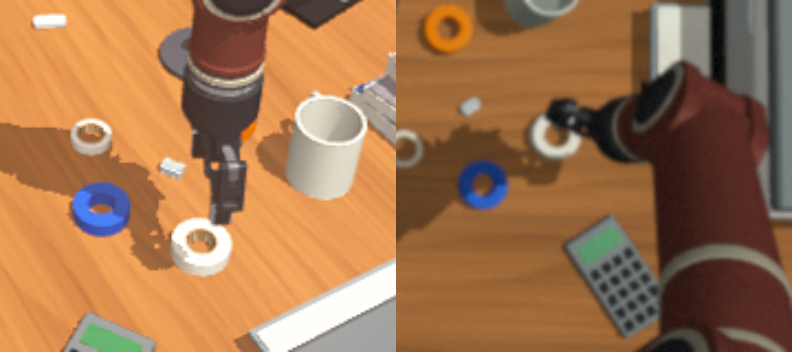

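```bash
python3 - <<'E'
from h import *
go((.4722,-.2778,.1),(.4722,-.2778,.0))
E
```

```text
2.9 [ 0.4686 -0.2869  0.0994] [ 0.38   0.925 -0.006] [-1.    -0.006  0.   ] [-0.3  0.1  0. ] 0.0852
(0.4722, -0.2778, 0.1) -> [-0.06  0.98 -0.01]
(0.4722, -0.2778, 0.0) -> [ 9.94  1.04 -0.01]
```

Call:
jog_arm(delta_pos=[[0,0,0],[0,0,0],[0,0,0],[0,0,0],[3,0,0],[6,0,0],[8,0,0],[9,0,0],[9.4,0,0],[9.4,0,0],[9.4,0,0]], delta_rot=[[0,0,0],[0,0,0],[0,0,0],[0,0,0],[0,0,0],[0,0,0],[0,0,0],[0,0,0],[0,0,0],[0,0,0],[0,0,0]])

```text
time_s: 4.0
ee_pos: [0.4726, -0.2784, 0.0073]
ee_rot: [-0.149, 1.569, -0.525]
ft_force: [0.1, -0.3, -0.3]
grip_width: 0.0854
```

```bash
python3 - <<'E'
from h import *
go((.4722,-.2778,.0))
E
```

```text
4.0 [ 0.4726 -0.2784  0.0073] [ 0.368  0.93  -0.   ] [-1.    -0.     0.002] [ 0.1 -0.3 -0.3] 0.0854
(0.4722, -0.2778, 0.0) -> [ 0.73  0.04 -0.06]
```

Call:
jog_arm(delta_pos=[[0.4,0,0],[0.6,0,0],[0.6,0,0],[0.6,0,0],[0.6,0,0],[0.6,0,0],[0.6,0,0]], delta_rot=[[0,0,0],[0,0,0],[0,0,0],[0,0,0],[0,0,0],[0,0,0],[0,0,0]], fingers=0, newtons=40)

```text
time_s: 4.7
ee_pos: [0.4724, -0.2782, 0.0017]
ee_rot: [0.007, 1.569, -0.37]
ft_force: [-1.1, 0.6, 7.6]
grip_width: 0.0634
```

```bash
python3 - <<'E'
from h import *
go((.653,-.0045,.1))
E
```

```text
4.7 [ 0.4724 -0.2782  0.0017] [0.368 0.93  0.   ] [-1.     0.     0.002] [-1.1  0.6  7.6] 0.0634
(0.653, -0.0045, 0.1) -> [-9.81 32.1   6.74]
```

Call:
jog_arm(delta_pos=[[0,0,0],[-1,0,0],[-3,0,0],[-6,0,0],[-9,0,0],[-10.5,0,0],[-11,2,0.4],[-11,5,1],[-11,9,1.9],[-11,13,2.7],[-11,17,3.6],[-11,21,4.4],[-11,25,5.2],[-11,28.5,6],[-11,31,6.5],[-11,32,6.7],[-11,32.1,6.7],[-11,32.1,6.7]], delta_rot=[[0,0,0],[0,0,0],[0,0,0],[0,0,0],[0,0,0],[0,0,0],[0,0,0],[0,0,0],[0,0,0],[0,0,0],[0,0,0],[0,0,0],[0,0,0],[0,0,0],[0,0,0],[0,0,0],[0,0,0],[0,0,0]])

```text
time_s: 6.5
ee_pos: [0.6512, -0.0064, 0.1102]
ee_rot: [-1.836, 1.568, -2.214]
ft_force: [-0.1, -0.3, -0.4]
grip_width: 0.0634
```

```bash
python3 - <<'E'
from h import *
go((.653,-.0045,.1))
a=shot('side','s2');b=shot('top','t2')
cv2.imwrite('pics/s2b.png',np.hstack([cv2.resize(a['image'][100:260,220:400],None,fx=2.2,fy=2.2),cv2.resize(b['image'][60:220,190:370],None,fx=2.2,fy=2.2)]))
for p in(a,b):
  for d in ctrl.outline_of(p,'wide_reel'):
    for z in (.1,):
      x,A,B=fit(p,'wide_reel',d['region'],(.65,0),z); print(round(d['confidence'],2),np.round(d['at']),x.round(4),A,B)
E
```

```text
6.5 [ 0.6512 -0.0064  0.1102] [ 0.37   0.929 -0.002] [-1.    -0.002 -0.001] [-0.1 -0.3 -0.4] 0.0634
(0.653, -0.0045, 0.1) -> [1.02 0.25 0.09]
0.89 [267. 277.] [ 0.3591 -0.2513] 534.5 697.7930414224975
0.85 [322. 237.] [ 0.5488 -0.2066] 398.0 560.3787813081872
0.64 [307. 174.] [0.6508 0.0009] 302.5 393.71304508601315
0.73 [335. 218.] [ 0.408  -0.1707] 198.5 490.97681068931706
```

View pics/s2b.png

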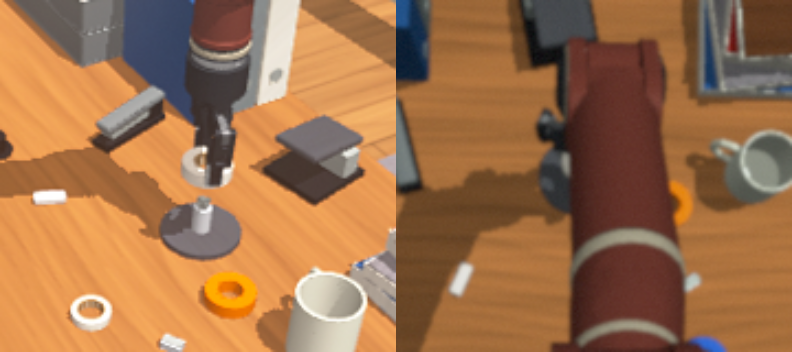

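```bash
python3 - <<'E'
from h import *
go((.653,-.0045,.1))
a=shot('side','s3')
P,R=tool()
k=6
o=(270,140)
im=cv2.resize(a['image'][140:230,270:370],None,fx=k,fy=k,interpolation=cv2.INTER_CUBIC)
def dr(nm,x,y,z0,col):
  for r,z in M[nm]:
    q=proj(a,np.c_[x+r*np.cos(th),y+r*np.sin(th),np.full(60,z0+z)])
    q=((q-o+.5)*k).astype(np.int32); cv2.polylines(im,[q],True,col,1)
dr('wide_reel',P[0],P[1],P[2]-.0017,(255,0,0))
dr('stand',.653,-.0045,0,(0,255,0))
cv2.imwrite('pics/s3b.png',im)
E
```

```text
6.7 [ 0.6516 -0.0066  0.1105] [ 0.371  0.929 -0.001] [-1.    -0.001 -0.   ] [-0.6  1.  -0.9] 0.0632
(0.653, -0.0045, 0.1) -> [1.05 0.24 0.06]
```

View pics/s3b.png

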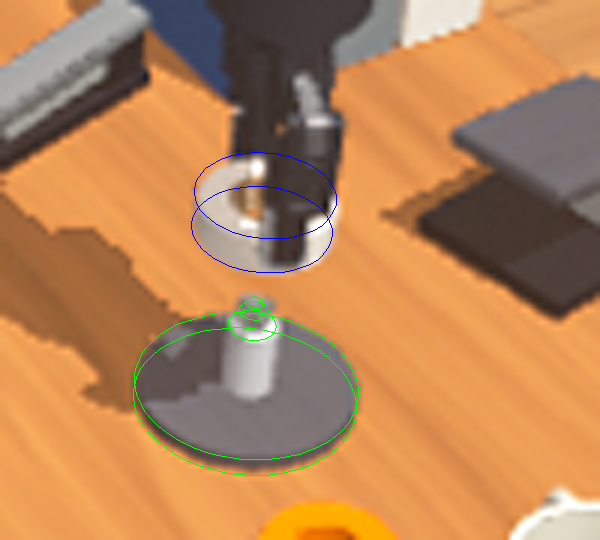

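Call:
jog_arm(delta_pos=[[1,0,0],[3,0,0],[4,0,0],[4.2,0,0],[4.2,0,0],[4.2,0,0]], delta_rot=[[0,0,0],[0,0,0],[0,0,0],[0,0,0],[0,0,0],[0,0,0]])

```text
time_s: 7.35
ee_pos: [0.6528, -0.0043, 0.0689]
ee_rot: [0.344, 1.569, -0.033]
ft_force: [-0.2, 0.0, -0.5]
grip_width: 0.0634
```

```bash
python3 - <<'E'
from h import *
go((.653,-.0045,.012))
a=shot('side','s4')
P,R=tool()
k=6
o=(270,140)
im=cv2.resize(a['image'][140:230,270:370],None,fx=k,fy=k,interpolation=cv2.INTER_CUBIC)
def dr(nm,x,y,z0,col):
  for r,z in M[nm]:
    q=proj(a,np.c_[x+r*np.cos(th),y+r*np.sin(th),np.full(60,z0+z)])
    q=((q-o+.5)*k).astype(np.int32); cv2.polylines(im,[q],True,col,1)
dr('wide_reel',P[0],P[1],P[2]-.0017,(255,0,0))
dr('stand',.652,-.0051,0,(0,255,0))
cv2.imwrite('pics/s4b.png',im)
E
```

```text
7.35 [ 0.6528 -0.0043  0.0689] [0.368 0.93  0.   ] [-1.     0.     0.001] [-0.2  0.  -0.5] 0.0634
(0.653, -0.0045, 0.012) -> [ 5.69 -0.01  0.02]
```

View pics/s4b.png

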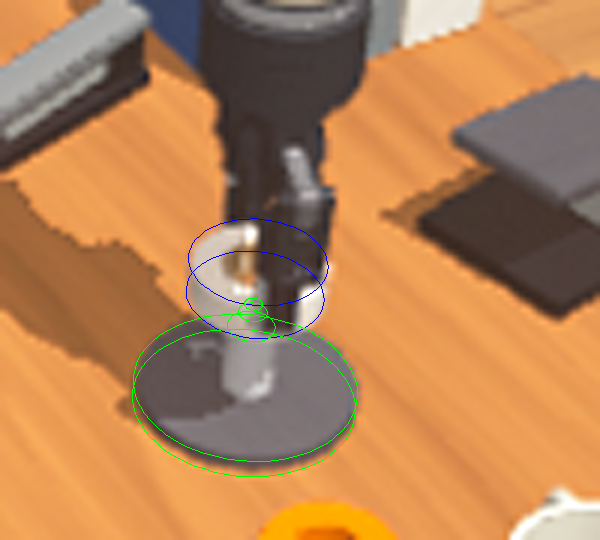

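Call:
jog_arm(delta_pos=[[0.8,0,0],[1.6,0,0],[2.3,0,0],[2.5,0,0]], delta_rot=[[0,0,0],[0,0,0],[0,0,0],[0,0,0]])

```text
time_s: 7.8
ee_pos: [0.6519, -0.0039, 0.0421]
ee_rot: [-3.132, 1.57, 2.775]
ft_force: [0.1, 0.2, -0.7]
grip_width: 0.0633
```

Call:
jog_arm(delta_pos=[[1,0,0],[2,0,0],[2.8,0,0],[3.1,0,0],[3.1,0,0]], delta_rot=[[0,0,0],[0,0,0],[0,0,0],[0,0,0],[0,0,0]])

```text
time_s: 8.3
ee_pos: [0.652, -0.004, 0.012]
ee_rot: [-3.093, 1.57, 2.813]
ft_force: [-0.5, 0.7, -0.8]
grip_width: 0.063
```

Release, then rise clear.

Call:
jog_arm(delta_pos=[[0,0,0],[0,0,0],[0,0,0],[0,0,0],[-1,0,0],[-3,0,0],[-6,0,0],[-9,0,0],[-11,0,0],[-12,0,0]], delta_rot=[[0,0,0],[0,0,0],[0,0,0],[0,0,0],[0,0,0],[0,0,0],[0,0,0],[0,0,0],[0,0,0],[0,0,0]], fingers=100)

```text
time_s: 9.3
ee_pos: [0.6536, -0.0044, 0.1356]
ee_rot: [0.372, 1.566, -0.005]
ft_force: [-0.3, 0.2, -1.1]
grip_width: 0.0855
```

```bash
python3 - <<'E'
from h import *
go((.448,-.0713,.10))
a=shot('side','s5')
k=6
o=(230,140)
cv2.imwrite('pics/s5b.png',cv2.resize(a['image'][140:260,230:360],None,fx=5,fy=5,interpolation=cv2.INTER_CUBIC))
for d in ctrl.outline_of(a,'wide_reel'):
      x,A,B=fit(a,'wide_reel',d['region'],(.65,0),.01); print(round(d['confidence'],2),np.round(d['at']),x.round(4),A,B)
E
```

```text
9.3 [ 0.6536 -0.0044  0.1356] [0.368 0.93  0.002] [-1.     0.002  0.005] [-0.3  0.2 -1.1] 0.0855
(0.448, -0.0713, 0.1) -> [  3.46 -13.79 -16.67]
0.95 [267. 275.] [ 0.3974 -0.1851] 572.0 567.2932387962937
0.68 [320. 235.] [ 0.6074 -0.1354] 436.0 455.5816768978257
0.53 [313. 202.] [ 0.6493 -0.0098] 336.0 377.6403248417191
```

View pics/s5b.png

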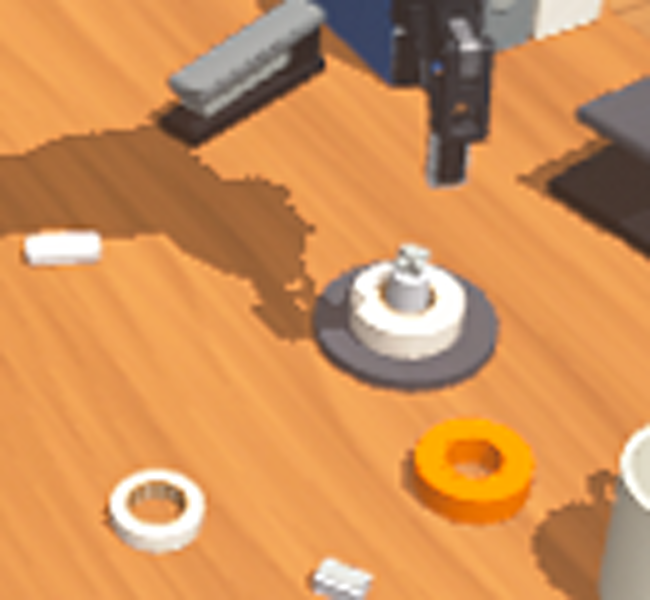

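Call:
jog_arm(delta_pos=[[0,-1,-1.2],[0,-3,-3.6],[0,-6,-7.3],[0,-9,-10.9],[0,-11.5,-13.9],[0,-13,-15.7],[0,-13.6,-16.4],[0,-13.8,-16.6],[2,-13.8,-16.6],[5,-13.8,-16.6],[8.5,-13.8,-16.6],[10.5,-13.8,-16.6],[12,-13.8,-16.6],[12.5,-13.8,-16.6],[12.5,-13.8,-16.6],[12.5,-13.8,-16.6]], delta_rot=[[0,0,0],[0,0,0],[0,0,0],[0,0,0],[0,0,0],[0,0,0],[0,0,0],[0,0,0],[0,0,0],[0,0,0],[0,0,0],[0,0,0],[0,0,0],[0,0,0],[0,0,0],[0,0,0]])

```text
time_s: 11.0
ee_pos: [0.4481, -0.0713, 0.0076]
ee_rot: [0.349, 1.569, -0.027]
ft_force: [0.2, 0.5, 0.6]
grip_width: 0.0856
```

```bash
python3 - <<'E'
from h import *
go((.448,-.0713,.001))
a=shot('side','s6')
cv2.imwrite('pics/s6b.png',cv2.resize(a['image'][180:300,200:330],None,fx=5,fy=5,interpolation=cv2.INTER_CUBIC))
E
```

```text
11.0 [ 0.4481 -0.0713  0.0076] [0.367 0.93  0.   ] [-1.     0.     0.001] [0.2 0.5 0.6] 0.0856
(0.448, -0.0713, 0.001) -> [ 0.66 -0.   -0.01]
```

View pics/s6b.png

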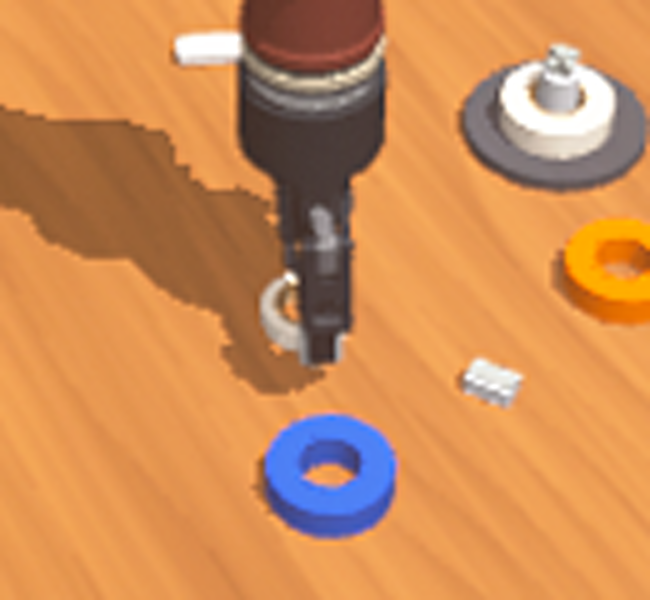

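Call:
jog_arm(delta_pos=[[0.4,0,0],[0.6,0,0],[0.6,0,0],[0.6,0,0],[0.6,0,0],[0.6,0,0],[0.6,0,0],[0.6,0,0]], delta_rot=[[0,0,0],[0,0,0],[0,0,0],[0,0,0],[0,0,0],[0,0,0],[0,0,0],[0,0,0]], fingers=0, newtons=40)

```text
time_s: 11.85
ee_pos: [0.4473, -0.0714, 0.0018]
ee_rot: [0.399, 1.57, 0.023]
ft_force: [-0.8, 1.5, 5.5]
grip_width: 0.0481
```

```bash
python3 - <<'E'
from h import *
go((.652,-.0045,.11))
E
```

```text
11.85 [ 0.4473 -0.0714  0.0018] [0.368 0.93  0.   ] [-1.     0.     0.001] [-0.8  1.5  5.5] 0.0481
(0.652, -0.0045, 0.11) -> [-10.8   13.75  16.59]
```

Call:
jog_arm(delta_pos=[[-1,0,0],[-3,0,0],[-6,0,0],[-9,0,0],[-10.5,1,1.2],[-11,3,3.6],[-11,6,7.3],[-11,9,10.9],[-11,11.5,13.9],[-11,13,15.7],[-11,13.6,16.4],[-11,13.8,16.6],[-11,13.8,16.6],[-11,13.8,16.6],[-11,13.8,16.6]], delta_rot=[[0,0,0],[0,0,0],[0,0,0],[0,0,0],[0,0,0],[0,0,0],[0,0,0],[0,0,0],[0,0,0],[0,0,0],[0,0,0],[0,0,0],[0,0,0],[0,0,0],[0,0,0]])

```text
time_s: 13.35
ee_pos: [0.6511, -0.0052, 0.1115]
ee_rot: [-2.301, 1.57, -2.678]
ft_force: [-0.3, 0.0, -1.9]
grip_width: 0.0475
```

```bash
python3 - <<'E'
from h import *
go((.6525,-.0045,.071))
a=shot('side','s7')
P,R=tool()
k=6
o=(270,140)
im=cv2.resize(a['image'][140:230,270:370],None,fx=k,fy=k,interpolation=cv2.INTER_CUBIC)
def dr(nm,x,y,z0,col):
  for r,z in M[nm]:
    q=proj(a,np.c_[x+r*np.cos(th),y+r*np.sin(th),np.full(60,z0+z)])
    q=((q-o+.5)*k).astype(np.int32); cv2.polylines(im,[q],True,col,1)
dr('small_reel',P[0],P[1],P[2]-.0018,(255,0,0))
dr('stand',.652,-.0045,0,(0,255,0))
cv2.imwrite('pics/s7b.png',im)
E
```

```text
13.35 [ 0.6511 -0.0052  0.1115] [ 0.369  0.929 -0.001] [-1.    -0.001 -0.001] [-0.3  0.  -1.9] 0.0475
(0.6525, -0.0045, 0.071) -> [4.05 0.12 0.11]
```

View pics/s7b.png

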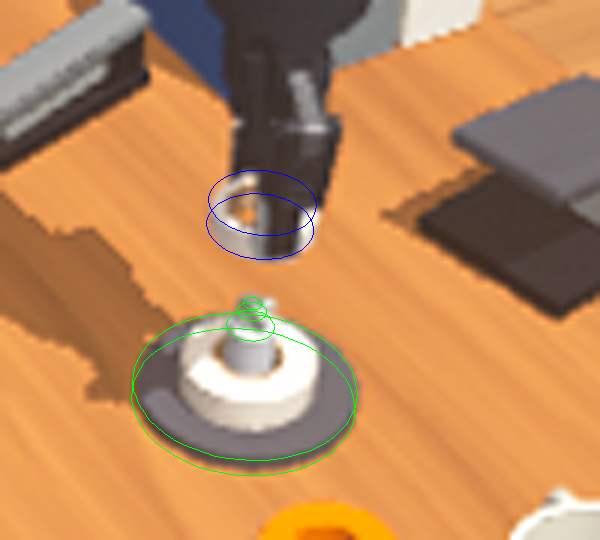

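Call:
jog_arm(delta_pos=[[0.6,0,0],[2,0,0],[3.2,0,0],[3.8,0,0],[4.2,0,0],[4.8,0,0],[5.5,0,0],[6,0,0],[6.2,0,0]], delta_rot=[[0,0,0],[0,0,0],[0,0,0],[0,0,0],[0,0,0],[0,0,0],[0,0,0],[0,0,0],[0,0,0]])

```text
time_s: 14.3
ee_pos: [0.652, -0.0041, 0.0487]
ee_rot: [-2.984, 1.57, 2.923]
ft_force: [0.2, 0.7, -1.4]
grip_width: 0.048
```

Call:
jog_arm(delta_pos=[[0.6,0,0],[1.1,0,0],[1.5,0,0],[1.6,0,0],[1.6,0,0]], delta_rot=[[0,0,0],[0,0,0],[0,0,0],[0,0,0],[0,0,0]])

```text
time_s: 14.8
ee_pos: [0.6521, -0.0042, 0.0331]
ee_rot: [-2.76, 1.57, -3.137]
ft_force: [-0.2, 0.1, -0.8]
grip_width: 0.0476
```

Call:
jog_arm(delta_pos=[[0,0,0],[0,0,0],[0,0,0],[0,0,0],[0,0,0],[-1,0,0],[-3,0,0],[-6,0,0],[-8,0,0],[-9,0,0],[-9.5,0,0]], delta_rot=[[0,0,0],[0,0,0],[0,0,0],[0,0,0],[0,0,0],[0,0,0],[0,0,0],[0,0,0],[0,0,0],[0,0,0],[0,0,0]], fingers=100)

```text
time_s: 15.9
ee_pos: [0.6527, -0.0043, 0.1298]
ee_rot: [0.359, 1.569, -0.017]
ft_force: [0.1, 0.4, -0.3]
grip_width: 0.0855
```

```bash
python3 - <<'E'
from h import *
go((.4877,.298,.128))
a=shot('side','s8')
cv2.imwrite('pics/s8b.png',cv2.resize(a['image'][140:230,270:370],None,fx=6,fy=6,interpolation=cv2.INTER_CUBIC))
E
```

```text
15.9 [ 0.6527 -0.0043  0.1298] [0.368 0.93  0.001] [-1.     0.001  0.002] [ 0.1  0.4 -0.3] 0.0855
(0.4877, 0.298, 0.128) -> [  0.15  22.04 -26.46]
```

View pics/s8b.png

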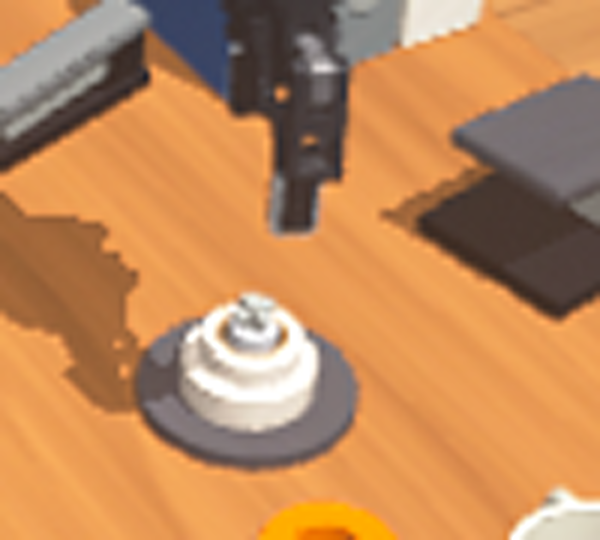

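Call:
jog_arm(delta_pos=[[0,1,-1.2],[0,3,-3.6],[0,6,-7.2],[0,9,-10.8],[0,12,-14.4],[0,15,-18],[0,18,-21.6],[0,20.3,-24.4],[0,21.5,-25.9],[0,22,-26.5],[0,22,-26.5],[2,22,-26.5],[5,22,-26.5],[8,22,-26.5],[9.5,22,-26.5],[10,22,-26.5],[10,22,-26.5],[10,22,-26.5]], delta_rot=[[0,0,0],[0,0,0],[0,0,0],[0,0,0],[0,0,0],[0,0,0],[0,0,0],[0,0,0],[0,0,0],[0,0,0],[0,0,0],[0,0,0],[0,0,0],[0,0,0],[0,0,0],[0,0,0],[0,0,0],[0,0,0]])

```text
time_s: 17.75
ee_pos: [0.4878, 0.2973, 0.0291]
ee_rot: [0.603, 1.569, 0.225]
ft_force: [-0.8, 0.5, 0.4]
grip_width: 0.0852
```

```bash
python3 - <<'E'
from h import *
go((.4877,.298,.010))
a=shot('side','s9')
cv2.imwrite('pics/s9b.png',cv2.resize(a['image'][120:210,170:270],None,fx=6,fy=6,interpolation=cv2.INTER_CUBIC))
E
```

```text
17.75 [0.4878 0.2973 0.0291] [0.369 0.929 0.001] [-1.     0.001  0.001] [-0.8  0.5  0.4] 0.0852
(0.4877, 0.298, 0.01) -> [ 1.91  0.06 -0.04]
```

View pics/s9b.png

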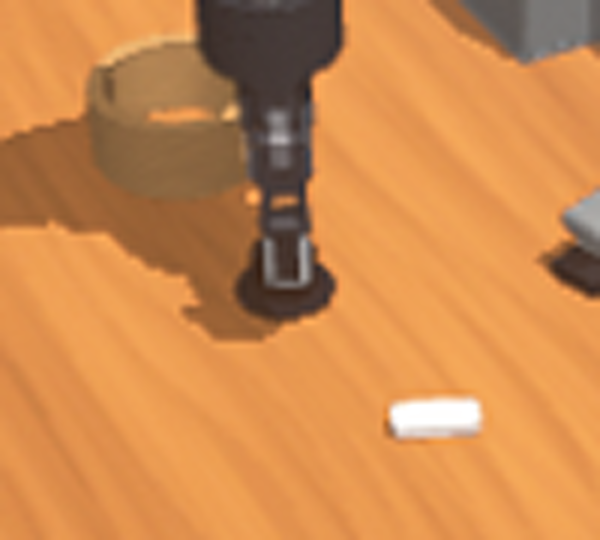

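Call:
jog_arm(delta_pos=[[0.8,0,0],[1.6,0,0],[1.9,0,0],[1.9,0,0],[1.9,0,0],[1.9,0,0],[1.9,0,0],[1.9,0,0],[1.9,0,0],[1.9,0,0]], delta_rot=[[0,0,0],[0,0,0],[0,0,0],[0,0,0],[0,0,0],[0,0,0],[0,0,0],[0,0,0],[0,0,0],[0,0,0]], fingers=0, newtons=100)

```text
time_s: 18.8
ee_pos: [0.4867, 0.2978, 0.0093]
ee_rot: [-2.364, 1.571, -2.74]
ft_force: [0.1, 0.0, -1.5]
grip_width: 0.0325
```

```bash
python3 - <<'E'
from h import *
go((.6525,-.0045,.12))
E
```

```text
18.8 [0.4867 0.2978 0.0093] [ 0.368  0.93  -0.   ] [-1. -0. -0.] [ 0.1  0.  -1.5] 0.0325
(0.6525, -0.0045, 0.12) -> [-11.07 -22.01  26.54]
```

Call:
jog_arm(delta_pos=[[-1,0,0],[-3,0,0],[-6,0,0],[-9,0,0],[-10.5,-1,1.2],[-11,-3,3.6],[-11,-6,7.2],[-11,-9,10.8],[-11,-12,14.4],[-11,-15,18],[-11,-18,21.6],[-11,-20.3,24.4],[-11,-21.5,25.9],[-11,-22,26.5],[-11,-22,26.5],[-11,-22,26.5],[-11,-22,26.5]], delta_rot=[[0,0,0],[0,0,0],[0,0,0],[0,0,0],[0,0,0],[0,0,0],[0,0,0],[0,0,0],[0,0,0],[0,0,0],[0,0,0],[0,0,0],[0,0,0],[0,0,0],[0,0,0],[0,0,0],[0,0,0]])

```text
time_s: 20.5
ee_pos: [0.6514, -0.0009, 0.1193]
ee_rot: [2.413, 1.569, 2.04]
ft_force: [0.4, 0.2, -0.6]
grip_width: 0.0326
```

```bash
cat > ov.py <<'E'
from h import *
import sys
fn=sys.argv[1]
s=ctrl.observe(); go((.6525,-.0045,.0573))
a=shot('side',fn+'a');b=shot('top',fn+'t')
P,R=tool()
k=6
o=(270,140)
im=cv2.resize(a['image'][140:230,270:370],None,fx=k,fy=k,interpolation=cv2.INTER_CUBIC)
def dr(nm,x,y,z0,col):
  for r,z in M[nm]:
    q=proj(a,np.c_[x+r*np.cos(th),y+r*np.sin(th),np.full(60,z0+z)])
    q=((q-o+.5)*k).astype(np.int32); cv2.polylines(im,[q],True,col,1)
dr('cap',P[0],P[1],P[2]-.0093,(255,0,0))
dr('stand',.652,-.0045,0,(0,255,0))
cv2.imwrite(f'pics/{fn}.png',im)
E
python3 ov.py s10
```

```text
20.5 [ 0.6514 -0.0009  0.1193] [0.364 0.931 0.001] [-1.     0.001 -0.002] [ 0.4  0.2 -0.6] 0.0326
(0.6525, -0.0045, 0.0573) -> [ 6.2  -0.31  0.24]
```

View pics/s10.png

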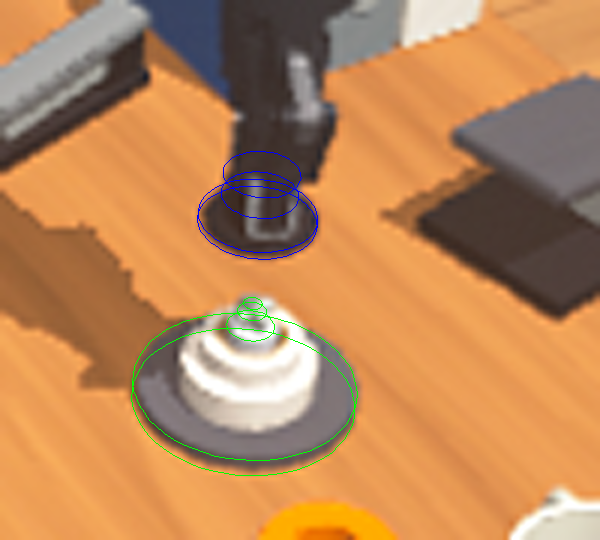

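Call:
jog_arm(delta_pos=[[0,0,0],[1,0,0],[2.5,0,0],[4,0,0],[4.4,0,0],[4.5,0,0],[4.5,0,0],[4.5,0,0]], delta_rot=[[0,0,0],[0,0,0],[0,0,0],[0,0,0],[0,0,0],[0,0,0],[0,0,0],[0,0,0]])

```text
time_s: 21.4
ee_pos: [0.6527, -0.0043, 0.0749]
ee_rot: [0.347, 1.57, -0.03]
ft_force: [-0.1, 0.3, -0.9]
grip_width: 0.0326
```

```bash
python3 ov.py s11
```

```text
21.4 [ 0.6527 -0.0043  0.0749] [0.368 0.93  0.   ] [-1.     0.     0.001] [-0.1  0.3 -0.9] 0.0326
(0.6525, -0.0045, 0.0573) -> [ 1.76 -0.02 -0.02]
```

View pics/s11.png

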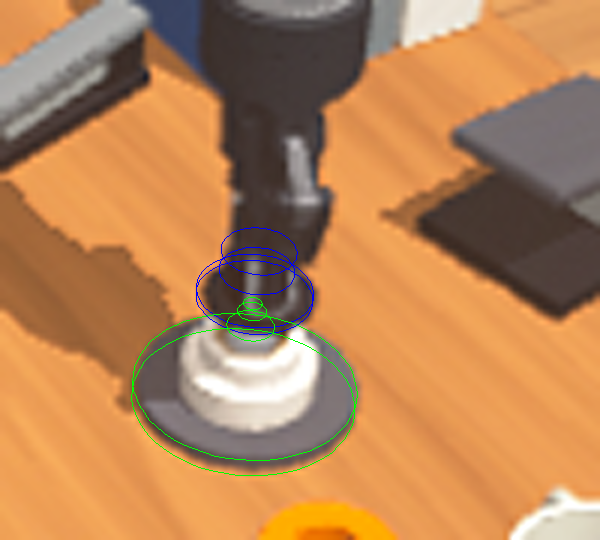

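Call:
jog_arm(delta_pos=[[0.2,0,0],[0.4,0,0],[0.5,0,0],[0.6,0,0],[0.7,0,0],[0.8,0,0]], delta_rot=[[0,0,0],[0,0,0],[0,0,0],[0,0,0],[0,0,0],[0,0,0]])

```text
time_s: 22.1
ee_pos: [0.6529, -0.0041, 0.0675]
ee_rot: [0.497, 1.569, 0.12]
ft_force: [-1.4, -0.2, 8.1]
grip_width: 0.0321
```

Call:
jog_arm(delta_pos=[[0.1,0,0],[0.2,0,0],[0.3,0,0],[0.4,0,0],[0.5,0,0]], delta_rot=[[0,0,0],[0,0,0],[0,0,0],[0,0,0],[0,0,0]])

```text
time_s: 22.6
ee_pos: [0.6548, -0.0032, 0.0662]
ee_rot: [0.628, 1.564, 0.251]
ft_force: [-5.0, 2.4, 19.9]
grip_width: 0.0322
```

Call:
jog_arm(delta_pos=[[0,-0.1,-0.1],[0,-0.15,-0.15],[0,-0.15,-0.15]], delta_rot=[[0,0,0],[0,0,0],[0,0,0]])

```text
time_s: 22.9
ee_pos: [0.6537, -0.0021, 0.0651]
ee_rot: [0.813, 1.561, 0.438]
ft_force: [-0.7, 3.6, 8.9]
grip_width: 0.0324
```

```bash
python3 ov.py s12
```

```text
22.9 [ 0.6537 -0.0021  0.0651] [0.367 0.93  0.007] [-1.     0.007  0.007] [-0.7  3.6  8.9] 0.0324
(0.6525, -0.0045, 0.0573) -> [ 0.78 -0.28 -0.03]
```

View pics/s12.png

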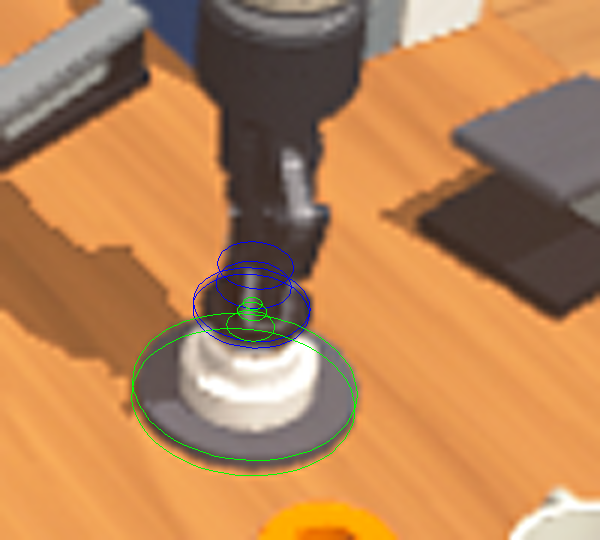

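Call:
jog_arm(delta_pos=[[0,0,0],[0,0,0]], delta_rot=[[0,0,0],[0,0,0]])

```text
time_s: 23.2
ee_pos: [0.653, -0.0019, 0.0632]
ee_rot: [0.908, 1.563, 0.533]
ft_force: [3.1, 4.3, 3.2]
grip_width: 0.0325
```

Call:
jog_arm(delta_pos=[[0,0.12,0.05],[0.1,0.25,0.1],[0.2,0.25,0.1],[0.3,0.25,0.1],[0.4,0.25,0.1]], delta_rot=[[0,0,0],[0,0,0],[0,0,0],[0,0,0],[0,0,0]])

```text
time_s: 23.7
ee_pos: [0.6518, -0.003, 0.0568]
ee_rot: [-2.931, 1.57, 2.975]
ft_force: [1.1, 3.2, 5.1]
grip_width: 0.0325
```

Call:
jog_arm(delta_pos=[[0.1,0,0],[0.2,0,0],[0.3,0,0],[0.3,0,0],[0.3,0,0],[0.3,0,0]], delta_rot=[[0,0,0],[0,0,0],[0,0,0],[0,0,0],[0,0,0],[0,0,0]])

```text
time_s: 24.3
ee_pos: [0.6519, -0.003, 0.0567]
ee_rot: [2.258, 1.57, 1.881]
ft_force: [-2.7, 3.9, 13.4]
grip_width: 0.0328
```

```bash
python3 ov.py s13
```

```text
24.3 [ 0.6519 -0.003   0.0567] [0.368 0.93  0.   ] [-1.  0. -0.] [-2.7  3.9 13.4] 0.0328
(0.6525, -0.0045, 0.0573) -> [-0.06 -0.12  0.11]
```

View pics/s13.png

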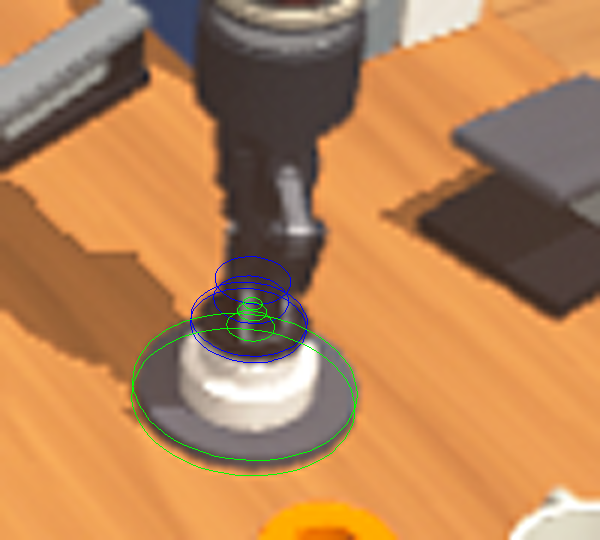

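Call:
jog_arm(delta_pos=[[0.1,0,0],[0.1,0,0],[0.1,0,0],[0.1,0,0],[0.1,0,0],[0.1,0,0]], delta_rot=[[0,0,0],[0,0,0],[0,0,0],[0,0,0],[0,0,0],[0,0,0]])

```text
time_s: 25.0
ee_pos: [0.6519, -0.003, 0.0567]
ee_rot: [1.602, 1.57, 1.225]
ft_force: [-4.0, 3.9, 17.0]
grip_width: 0.0326
```

```bash
python3 - <<'E'
from h import *
go((.6525,-.0045,.0573))
a=shot('side','s14')
cv2.imwrite('pics/s14b.png',cv2.resize(a['image'][165:225,280:350],None,fx=8,fy=8,interpolation=cv2.INTER_CUBIC))
for d in ctrl.outline_of(a,'cap'):
  x,A,B=fit(a,'cap',d['region'],(.65,0),.048);print(d['confidence'],d['at'],x,A,B)
go()
E
```

```text
25.0 [ 0.6519 -0.003   0.0567] [0.368 0.93  0.   ] [-1.  0. -0.] [-4.   3.9 17. ] 0.0326
(0.6525, -0.0045, 0.0573) -> [-0.06 -0.12  0.11]
25.1 [ 0.6519 -0.003   0.0567] [0.368 0.93  0.   ] [-1.  0. -0.] [-3.5  3.7 17.2] 0.0326
```

View pics/s14b.png

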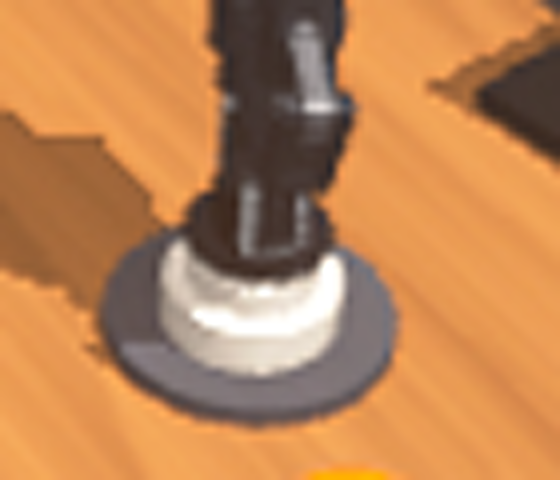

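```bash
python3 - <<'E'
from h import *
print(ctrl.job_done()); go()
E
```

```text
the job is handed in; nothing more can be done
None
the job is handed in; nothing more can be done
```

I placed the wide white reel flat on the plate and the small reel on top of it. The cap went on the stud with its flange down and was pressed through the click. I handed the job in at about 25 s of the 61 s allowed, with the gripper still holding the cap at the 100 N setting and pressing down. No verdict was reported.

**Last checks:**
- **Click:** the upward force peaked at about 20 N, then fell to about 3 N.
- **Seating:** the cap then stopped hard. The tool height stayed at 0.0567 m while the push rose from 5 to 17 N. A cap sitting home should give about 0.0573 m.
- **Position:** the tool was upright and about 1.7 mm from the stand axis I had measured. The pictures show both reels flat and stacked over the post.

**What was less certain:**
- **Sideways force:** about 4 N each in x and y remained at the end. I shifted the tool sideways a few millimetres during the press to ease it.
- **Cap check by camera:** the outline network did not find the cap in the last picture. Its position rests on the arm readings and my reading of the picture.
- **Reel check by camera:** the only fit of the placed wide reel was partly hidden. It put the reel about 6 mm off the axis, right at the 6 mm limit, though the same picture also placed untouched rings several millimetres off. The post through the bore should keep the reel within about 3.5 mm.

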